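# Restock the laundry's supply lanes, oldest to the front

## Task

Put the new stock away in the three wooden lanes, first in, first out. A bar of soap, a nail brush and a standing reel of thread lie loose on the right of the worktop: each goes in the lane that already holds its kind, behind the older piece, with the older piece at the very front of its lane, up against the front stops (nearest you). Wherever the older one is lying towards the back, pull it forward to make room; at the end soap and brushes lie flat and lengthwise between the rails and the reels stand upright, all let go.

Things in the scene. Friction and masses are not known exactly. Their poses are not given: they have to be found in the camera images.
- soap_lane: The soap lane: fixed shallow tray of pale wood, floor 4 mm thick, rails 7 mm thick all round with tops 12 mm above the worktop, the widest; 200 x 68 mm inside. The front end (-x, nearest the robot) has two corner stops and a finger notch. Origin: centre of its underside; x runs along it from front to back, y to the left, z up. The three lanes change places.
- brush_lane: The brush lane: fixed shallow tray of pale wood, floor 4 mm thick, rails 7 mm thick all round with tops 12 mm above the worktop, with the nail brush in it; 200 x 48 mm inside. The front end (-x, nearest the robot) has two corner stops and a finger notch. Origin: centre of its underside; x runs along it from front to back, y to the left, z up. The three lanes change places.
- reel_lane: The reel lane: fixed shallow tray of pale wood, floor 4 mm thick, rails 7 mm thick all round with tops 12 mm above the worktop, with the reel in it; 200 x 46 mm inside. The front end (-x, nearest the robot) has two corner stops and a finger notch. Origin: centre of its underside; x runs along it from front to back, y to the left, z up. The three lanes change places.
- old_soap: the older bar of pink soap, lying lengthwise in the back half of the soap lane (a third bar, in use at the tap, is no part of the job); 50 mm wide (its x), 80 mm long (its y), 24 mm high, 90 g; origin at the centre of its underside, z up. To set it in the lane, hold it more than 8 mm above its underside: the fingers must stay over the rails.
- old_brush: the older purple nail brush lying bristles down, lying lengthwise in the back half of the brush lane (a third brush, behind the sink, is no part of the job); 30 mm wide (its x), 84 mm long (its y), 23 mm high with a rounded back, 70 g; origin at the centre of its underside, z up. To set it in the lane, hold it more than 8 mm above its underside: the fingers must stay over the rails.
- old_reel: the older reel of blue sewing thread with wooden flanges, standing on end, already at the front stops of the reel lane, where it belongs; 28 mm diameter, 39 mm high, 20 g; origin at the centre of its underside, z up.
- new_soap: the new bar of pink soap, loose on the open worktop to the right of the lanes, turned any way; 50 mm wide (its x), 80 mm long (its y), 24 mm high, 90 g; origin at the centre of its underside, z up. To set it in the lane, hold it more than 8 mm above its underside: the fingers must stay over the rails.
- new_brush: the new purple nail brush lying bristles down, loose on the open worktop to the right of the lanes, turned any way; 30 mm wide (its x), 84 mm long (its y), 23 mm high with a rounded back, 70 g; origin at the centre of its underside, z up. To set it in the lane, hold it more than 8 mm above its underside: the fingers must stay over the rails.
- new_reel: the new reel of blue sewing thread with wooden flanges, standing on end, loose on the open worktop to the right of the lanes; 28 mm diameter, 39 mm high, 20 g; origin at the centre of its underside, z up. To set it in the lane, hold it more than 8 mm above its underside: the fingers must stay over the rails.

How it is judged (in metres and radians):
At the end, for the whole second after the job is handed in: Each old piece within 15 mm of its lane's front stops (reel 20 mm), the new one on the floor of the same lane behind it; all within 16 mm of the lane's middle line, flat or upright within 0.15 rad, soap and brushes lengthwise within 0.3 rad, at rest (x of old_soap in the frame of soap_lane between -0.07 and -0.045 m and y of old_soap in the frame of soap_lane between -0.016 and 0.016 m and z of old_soap in the frame of soap_lane between 0 and 0.009 m and angle between each of old_soap, new_soap, old_brush, new_brush, old_reel, new_reel's own z axis and vertical below 0.15 rad and linear speed of each of old_soap, new_soap, old_brush, new_brush, old_reel, new_reel below 0.02 m/s and angle between the y axis of each of old_soap, new_soap and the x axis of soap_lane, either way round below 0.3 rad and x of new_soap in the frame of soap_lane between 0.01 and 0.07 m and y of new_soap in the frame of soap_lane between -0.016 and 0.016 m and z of new_soap in the frame of soap_lane between 0 and 0.009 m and x of old_brush in the frame of brush_lane between -0.068 and -0.043 m and y of old_brush in the frame of brush_lane between -0.016 and 0.016 m and z of old_brush in the frame of brush_lane between 0 and 0.009 m and angle between the y axis of each of old_brush, new_brush and the x axis of brush_lane, either way round below 0.3 rad and x of new_brush in the frame of brush_lane between 0.01 and 0.068 m and y of new_brush in the frame of brush_lane between -0.016 and 0.016 m and z of new_brush in the frame of brush_lane between 0 and 0.009 m and x of old_reel in the frame of reel_lane between -0.095 and -0.066 m and y of old_reel in the frame of reel_lane between -0.016 and 0.016 m and z of old_reel in the frame of reel_lane between 0 and 0.009 m and x of new_reel in the frame of reel_lane between -0.06 and 0.095 m and y of new_reel in the frame of reel_lane between -0.016 and 0.016 m and z of new_reel in the frame of reel_lane between 0 and 0.009 m); the robot touches nothing.
It also fails if it takes over 112 s, if anything falls off the work surface, if the arm or the gripper's body presses on something with over 40 N, if the wrist force passes 120 N, or if a joint passes its speed limit or range.

## Robot

A 6-joint arm with a two-finger parallel gripper is mounted at the origin on a cart in front of the work surface, level with it; the furniture and walls round the work are solid. World frame = base frame: x ahead of the robot, y to its left, z up, the work surface at z = 0. Lengths are in mm, angles in rad, forces in N, time in s.
With the tool pointing down it reaches from about 250 to 725 mm from the base axis. Payload 9.7 kg.
Tool frame: the origin (TCP) lies at the very end of the fingers, on their centre line; the grasp point (between the pads) lies 19 mm behind it; z points along the fingers, y is the line along which they close (so a half turn about z gives the same grasp; the last joint's range is limited). The gripper opens to 85 mm and grips with 20 to 120 N. Pads are 22 mm wide; open, the fingers measure 114 mm over their backs; the gripper's body (76 mm by 85 mm) begins 54 mm behind the grasp point. The pads swing forward as they close: fully open they stand 13 mm farther back than shut.
Start: joints at [1.317, 0.087, 0.176, 1.66, 0, 1.571], TCP at [138.094, 532.379, 231.284] pointing down, gripper open.
Joint ranges: [-3.13, 3.13], [-0.85, 1.81], [-1.15, 1.24], [-2.2, 2.28], [-1.44, 1.52], [-3.14, 3.14]. Speed limits (rad/s): [2.22, 2.22, 2.57, 3.14, 3.14, 3.14].

## Interface

Orientations are given as a unit quaternion [x, y, z, w].
In Python, from station import * gives the robot as it stands.
- The arm moves only by the tool carry_out, never from a script. Its argument "moves" is a list of rows, each an object of numbers: "jaw": the closure, from 0 (fully open) to 1 (shut); "dx", "dy", "dz": the shift along the tool's x, y, z each as a share of 30 mm, from -1 to 1; "turn": the turn about the tool's z as a share of 4 degrees, from -1 to 1. In form: [{"jaw": .., "dx": .., "dy": .., "dz": .., "turn": ..}, ...]. A call has 1 to 20 rows; each row shifts and turns the commanded pose from where the row before left it, along the tool's axes as they then stand; what a row does not reach is not made up. A row lasts 1/8 s, in which the tool goes at most 62.5 mm and 10.7 degrees, less where a joint would pass 70% of its speed; a pose out of reach is approached as far as the arm can. A call with a number of a shift or a turn outside -1 to 1 is refused whole. A call with a gripper value outside its range is refused whole. The fingers move at their own pace and stop on an object; the grip force is fixed at half the most. Time passes only in rows, so rows that do not move let the fingers close. It gives the time, the measured TCP pose, the force, the opening and the grip force at its end, in the units of the state.
- read_state(): the state, without advancing time (a new reading comes with each control period).
- grab_frame(name): name is "side" or "top"; returns a dict with "image" (480x640x3 uint8, red, green, blue), "intrinsics" (3x3 intrinsics, pixels), "world_from_camera" (4x4, takes a point from camera to world coordinates). Camera axes: x right, y up, looking along -z (the intrinsics and any distortion apply to the point x, -y, -z); pixel columns grow to the right and rows downward; lengths in mm; the calibration is good to about 2 mm. A picture is of the moment at which its call begins. There is no depth.
- sign_off(): hands the job in; it is judged then, once.
Trained networks look in a picture, given as the dict that the camera call returned (one of the last four; its "shot" number tells which), for a name from the list of things; names that differ only in an ending like _2 or _b are one class to them, and where a whole thing is asked for, a point or a joint stands for the part that bears it (a point fixed in the world has none). Each returns a list of dicts, best first, with "score" (0 to 1); they miss things now and then, are a little off and sometimes report something else, mostly with a low value. They report only what shows in the picture. A call takes as long as a camera call.
- masks_of(picture, name): "pixels" (480x640 bool, what is visible of it).
- tip_of(picture, name): "point" ([x, y, z] in mm, in world coordinates, good to about 4 mm: a listed point, or the origin of a listed thing).
The state is a dict: "time": time; "joint_positions": joint angles; "qvel": joint speeds; "joint_torque": joint torques, N m; "eef_pos": TCP position; "orientation": TCP orientation; "wrist_force": force on the tool from outside, world axes, zero at the start; "ft_torque": the same for the moment, N m; "width": finger opening in mm; "gripper_force": force on a finger pad.
Only numpy, scipy, OpenCV 4.12 (cv2) and the standard library are available. Lean on these libraries where they do the work, as an engineer would, in place of code of your own. Each camera call takes 0.05 s, during which the arm holds its last target. There are 200 camera calls.

## Working session

There is one attempt and no reset: what is moved stays moved. The work goes in short steps, Python scripts to look and compute and a tool call to move; the robot and the scene stay as the last step left them, time stands still between calls to the robot, and variables do not carry over. Pictures are saved under pics/ and viewed, at most 14 in all, crops included, and the job is handed in when it is done.

Besides the shell and the picture viewer there is one more tool, called after "Emit:" by a JSON object that holds its "fn" and its "kwargs", one argument or row to a line. carry_out: Moves the arm, as the interface text tells. Its arguments: {"type":"object","properties":{"moves":{"type":"array"}},"required":["moves"]}

```bash
mkdir -p pics; ls
cat > h.py <<'E'
from station import *
import numpy as np, cv2
def proj_z(f,uv,z):
    K=np.array(f["intrinsics"]);T=np.array(f["world_from_camera"])
    d=np.linalg.inv(K)@np.array([uv[0],uv[1],1.]);d=T[:3,:3]@np.array([d[0],-d[1],-d[2]]);o=T[:3,3]
    return o+d*(z-o[2])/d[2]
def rect(f,m,z):
    c=max(cv2.findContours(m.astype(np.uint8),cv2.RETR_EXTERNAL,cv2.CHAIN_APPROX_NONE)[0],key=cv2.contourArea)
    p=np.array([proj_z(f,q,z)[:2] for q in c[:,0,:]],np.float32)
    (c,s,a)=cv2.minAreaRect(p)
    return np.round(c,1),np.round(s,1),round(a,1)
E
python3 - <<'E'
from h import *
s=read_state();print({k:np.round(v,3) for k,v in s.items()})
H=dict(soap=24,brush=23,reel=39,soap_lane=12,brush_lane=12,reel_lane=12)
for n in("top","side"):
    f=grab_frame(n);cv2.imwrite(f"pics/{n}0.png",f["image"][:,:,::-1])
    print(n,np.round(f["intrinsics"],1).tolist(),np.round(f["world_from_camera"],3).tolist())
    for t in["soap_lane","brush_lane","reel_lane","old_soap","new_soap","old_brush","new_brush","old_reel","new_reel"]:
        z=12 if "lane" in t else H[t[4:]]
        if n=="top":
            for m in masks_of(f,t)[:4]: print(" ",t,round(m["score"],2),int(m["pixels"].sum()),rect(f,m["pixels"],z))
        print(n,t,[(round(q["score"],2),np.round(q["point"]).tolist()) for q in tip_of(f,t)[:4]])
E
```

```text
pics
{'time': np.float64(0.0), 'joint_positions': array([ 1.317,  0.087,  0.175,  1.66 , -0.   ,  1.571]), 'qvel': array([-0.   ,  0.   ,  0.   , -0.001, -0.001, -0.001]), 'joint_torque': array([-1.0000e-03, -5.2040e+01,  4.6479e+01,  1.7000e-02, -0.0000e+00,
       -0.0000e+00]), 'eef_pos': array([138.046, 532.158, 230.566]), 'orientation': array([ 0.127,  0.992, -0.001, -0.   ]), 'wrist_force': array([-0.772, -0.228, -0.073]), 'ft_torque': array([-0.025, -0.026, -0.021]), 'gripper_force': np.float64(0.0), 'width': np.float64(85.639)}
top [[605.1, 0.0, 315.0], [0.0, 605.1, 237.8], [0.0, 0.0, 1.0]] [[0.011, 0.998, -0.069, 440.947], [-1.0, 0.01, -0.008, -20.312], [-0.007, 0.069, 0.998, 1456.208], [0.0, 0.0, 0.0, 1.0]]
  soap_lane 0.89 2332 (array([553.4, 166.9]), array([ 82.8, 213.2]), 83.6)
top soap_lane [(0.75, [549.0, 168.0, -4.0])]
  brush_lane 0.64 1831 (array([568.9,  47.2]), array([215.7,  61.9]), 6.1)
top brush_lane [(0.84, [573.0, 46.0, -1.0]), (0.29, [485.0, 310.0, 3.0])]
  reel_lane 0.94 2175 (array([567.7, 313.8]), array([214.5,  64.8]), 1.6)
top reel_lane [(0.84, [564.0, 
[... 552 characters left out ...]
([485.9, 310.7]), array([33.7, 26.9]), 81.2)
top old_reel []
top new_reel [(0.5, [509.0, -114.0, 0.0])]
side [[496.8, 0.0, 321.7], [0.0, 496.8, 236.3], [0.0, 0.0, 1.0]] [[-0.991, 0.103, -0.088, 441.594], [-0.135, -0.667, 0.733, 720.008], [0.017, 0.738, 0.674, 717.853], [0.0, 0.0, 0.0, 1.0]]
side soap_lane [(0.78, [551.0, 166.0, -2.0]), (0.34, [480.0, -334.0, 2.0])]
side brush_lane [(0.56, [570.0, 47.0, -2.0])]
side reel_lane []
side old_soap [(0.89, [592.0, 168.0, 4.0])]
side new_soap [(0.95, [628.0, -228.0, 1.0])]
side old_brush [(0.95, [615.0, 42.0, 4.0])]
side new_brush [(0.77, [478.0, -335.0, 2.0])]
side old_reel [(0.93, [484.0, 320.0, 5.0])]
side new_reel [(0.83, [510.0, -116.0, -0.0])]
```

View pics/top0.png

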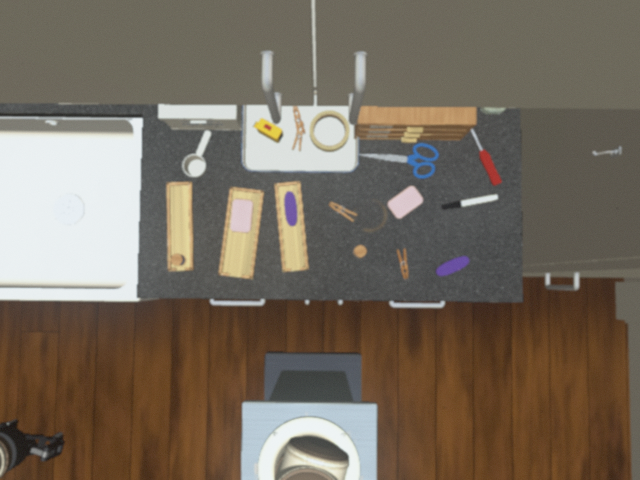

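View pics/side0.png

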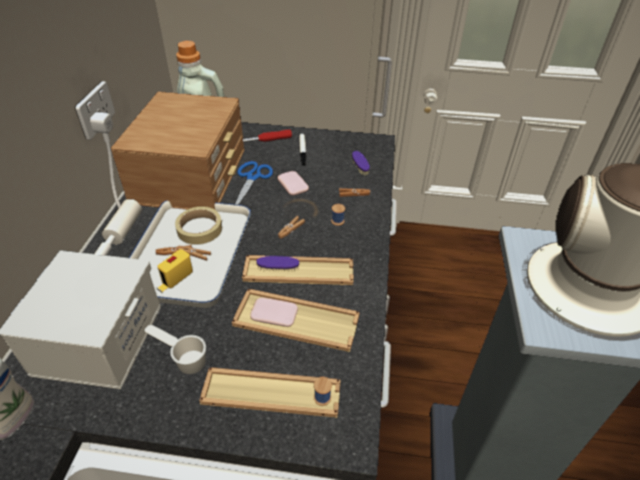

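The top picture shows the reel lane (179,226), soap lane (241,233) and brush lane (292,226). The old reel is at (177,260), the old soap at (242,215) and the old brush at (291,209). The new reel is at (360,251), the new soap at (405,202) and the new brush at (453,266). The side view agrees with this.

```bash
cat >> h.py <<'E'
from scipy.spatial.transform import Rotation as R
def pose():
    s=read_state();r=R.from_quat(s["orientation"]).as_matrix()
    return s["eef_pos"],np.degrees(np.arctan2(r[1,1],r[0,1])),r[:,2]
def go(x,y,z,lane_yaw,frm=None):
    # lane_yaw: direction (deg) of piece length; tool y is across it. prints unit sums for row
    p,yw,_=pose() if frm is None else (np.array(frm[:3]),frm[3]+90,0)
    t=lane_yaw+90; d=(t-yw+90)%180-90; t=yw+d
    a=np.radians(t);Y=np.array([np.cos(a),np.sin(a)]);X=np.array([-Y[1],Y[0]])
    v=np.array([x,y])-p[:2]
    print("turn %.2f dx %.2f dy %.2f dz %.2f"%(-d/4,v@X/30,v@Y/30,(p[2]-z)/30))
E
python3 - <<'E'
from h import *
for n in("top","side"):
    f=grab_frame(n)
    for t in["soap_lane","brush_lane","reel_lane"]:
        for m in masks_of(f,t)[:1]: print(n,t,round(m["score"],2),rect(f,m["pixels"],12))
    if n=="top":
        hsv=cv2.cvtColor(f["image"],cv2.COLOR_RGB2HSV)
        m=cv2.inRange(hsv,(120,90,30),(150,255,255))
        k,l,st,c=cv2.connectedComponentsWithStats(m)
        for i in range(1,k):
            if st[i,4]>100: print("purple",c[i],rect(f,l==i,15))
        # pixel positions of reels: masks
        for t in("old_reel","new_reel"):
            for q in masks_of(f,t)[:2]: print(t,rect(f,q["pixels"],39),rect(f,q["pixels"],0),q["score"])
p,y,z=pose();print(p,y,z)
go(593,168,13,-5.5)
E
```

```text
top soap_lane 0.63 (array([553.2, 167. ]), array([ 83. , 212.8]), 83.6)
top brush_lane 0.94 (array([569.7,  46.4]), array([218.1,  64.3]), 6.3)
top reel_lane 0.95 (array([566.8, 314.9]), array([212.5,  62.6]), 1.6)
purple [290.44194757 208.38576779] (array([610.7,  50.1]), array([74.8, 21.6]), 0.8)
purple [451.99212598 265.62204724] (array([ 477.8, -335.8]), array([29.5, 84.3]), 24.5)
old_reel (array([486. , 311.3]), array([28.1, 33.1]), 0.6) (array([487.2, 320.4]), array([28.9, 34. ]), 0.6) 0.56
old_reel (array([609. ,  47.8]), array([75.9, 28.3]), 0.8) (array([613.7,  49.7]), array([78. , 29.1]), 0.8) 0.48
side soap_lane 0.85 (array([550.8, 174.6]), array([ 91.6, 215. ]), 82.9)
side brush_lane 0.87 (array([567.2,  55.4]), array([216.4,  70.8]), 6.8)
side reel_lane 0.65 (array([564.8, 322. ]), array([212.3,  65.1]), 2.5)
[138.08705035 532.3820208  231.28759882] 75.46012011951433 [ 7.38427857e-06  2.33314935e-06 -1.00000000e+00]
turn -2.26 dx -16.26 dy -10.64 dz 7.28
```

Emit:
{"fn": "carry_out", "kwargs": {
  "moves": [
    {"jaw": 0, "turn": -0.75},
    {"jaw": 0, "turn": -0.75},
    {"jaw": 0, "turn": -0.75},
    {"jaw": 0, "dx": -0.956, "dy": -0.626, "dz": 0.27},
    {"jaw": 0, "dx": -0.956, "dy": -0.626, "dz": 0.27},
    {"jaw": 0, "dx": -0.956, "dy": -0.626, "dz": 0.27},
    {"jaw": 0, "dx": -0.956, "dy": -0.626, "dz": 0.27},
    {"jaw": 0, "dx": -0.956, "dy": -0.626, "dz": 0.27},
    {"jaw": 0, "dx": -0.956, "dy": -0.626, "dz": 0.27},
    {"jaw": 0, "dx": -0.956, "dy": -0.626, "dz": 0.27},
    {"jaw": 0, "dx": -0.956, "dy": -0.626, "dz": 0.27},
    {"jaw": 0, "dx": -0.956, "dy": -0.626, "dz": 0.27},
    {"jaw": 0, "dx": -0.956, "dy": -0.626, "dz": 0.27},
    {"jaw": 0, "dx": -0.956, "dy": -0.626, "dz": 0.27},
    {"jaw": 0, "dx": -0.956, "dy": -0.626, "dz": 0.27},
    {"jaw": 0, "dx": -0.956, "dy": -0.626, "dz": 0.27},
    {"jaw": 0, "dx": -0.956, "dy": -0.626, "dz": 0.27},
    {"jaw": 0, "dx": -0.956, "dy": -0.626, "dz": 0.27},
    {"jaw": 0, "dx": -0.956, "dy": -0.626, "dz": 0.27},
    {"jaw": 0, "dx": -0.956, "dy": -0.626, "dz": 0.27}
  ]
}}

```text
validation failed for argument at $.mo...
```

Emit:
{"fn": "carry_out", "kwargs": {
  "moves": [
    {"jaw": 0, "dx": 0, "dy": 0, "dz": 0, "turn": -0.75},
    {"jaw": 0, "dx": 0, "dy": 0, "dz": 0, "turn": -0.75},
    {"jaw": 0, "dx": 0, "dy": 0, "dz": 0, "turn": -0.75},
    {"jaw": 0, "dx": -0.956, "dy": -0.626, "dz": 0.27, "turn": 0},
    {"jaw": 0, "dx": -0.956, "dy": -0.626, "dz": 0.27, "turn": 0},
    {"jaw": 0, "dx": -0.956, "dy": -0.626, "dz": 0.27, "turn": 0},
    {"jaw": 0, "dx": -0.956, "dy": -0.626, "dz": 0.27, "turn": 0},
    {"jaw": 0, "dx": -0.956, "dy": -0.626, "dz": 0.27, "turn": 0},
    {"jaw": 0, "dx": -0.956, "dy": -0.626, "dz": 0.27, "turn": 0},
    {"jaw": 0, "dx": -0.956, "dy": -0.626, "dz": 0.27, "turn": 0},
    {"jaw": 0, "dx": -0.956, "dy": -0.626, "dz": 0.27, "turn": 0},
    {"jaw": 0, "dx": -0.956, "dy": -0.626, "dz": 0.27, "turn": 0},
    {"jaw": 0, "dx": -0.956, "dy": -0.626, "dz": 0.27, "turn": 0},
    {"jaw": 0, "dx": -0.956, "dy": -0.626, "dz": 0.27, "turn": 0},
    {"jaw": 0, "dx": -0.956, "dy": -0.626, "dz": 0.27, "turn": 0},
    {"jaw": 0, "dx": -0.956, "dy": -0.626, "dz": 0.27, "turn": 0},
    {"jaw": 0, "dx": -0.956, "dy": -0.626, "dz": 0.27, "turn": 0},
    {"jaw": 0, "dx": -0.956, "dy": -0.626, "dz": 0.27, "turn": 0},
    {"jaw": 0, "dx": -0.956, "dy": -0.626, "dz": 0.27, "turn": 0},
    {"jaw": 0, "dx": -0.956, "dy": -0.626, "dz": 0.27, "turn": 0}
  ]
}}

```text
time: 4.45
eef_pos: [593.4, 166.7, 93.3]
orientation: [0.048, 0.999, 0.0, 0.0]
wrist_force: [0.5, 0.5, 0.1]
width: 85.2
gripper_force: 0.0
```

Emit:
{"fn": "carry_out", "kwargs": {
  "moves": [
    {"jaw": 0, "dx": 0, "dy": 0, "dz": 0.89, "turn": 0},
    {"jaw": 0, "dx": 0, "dy": 0, "dz": 0.89, "turn": 0},
    {"jaw": 0, "dx": 0, "dy": 0, "dz": 0.87, "turn": 0},
    {"jaw": 0, "dx": 0, "dy": 0, "dz": 0, "turn": 0},
    {"jaw": 1, "dx": 0, "dy": 0, "dz": 0, "turn": 0},
    {"jaw": 1, "dx": 0, "dy": 0, "dz": 0, "turn": 0},
    {"jaw": 1, "dx": 0, "dy": 0, "dz": 0, "turn": 0},
    {"jaw": 1, "dx": 0, "dy": 0, "dz": 0, "turn": 0},
    {"jaw": 1, "dx": 0, "dy": 0, "dz": 0, "turn": 0},
    {"jaw": 1, "dx": 0, "dy": 0, "dz": 0, "turn": 0}
  ]
}}

```text
time: 5.7
eef_pos: [593.6, 167.9, 16.0]
orientation: [0.048, 0.999, 0.0, 0.001]
wrist_force: [-0.6, -0.4, 5.5]
width: 49.3
gripper_force: 63.0
```

Run:
```python
from h import *
p,y,z=pose();s=read_state();print(p,y-90,s["width"],s["gripper_force"],s["joint_positions"][5])
a=np.radians(-6.5)
t=np.array([552.5,167.5])-56*np.array([np.cos(a),np.sin(a)]);print(t)
go(*t,13,-6.5)
f=grab_frame("side");cv2.imwrite("pics/s1.png",cv2.resize(f["image"][220:440,180:420,::-1],None,fx=2.5,fy=2.5))
```

```text
[593.55244638 167.8681038   16.03114845] -5.535110100373956 49.34445341604825 62.95059084892273 0.37223758321566036
[496.85997608 173.83937997]
turn 0.24 dx 3.22 dy -0.17 dz 0.10
```

View pics/s1.png

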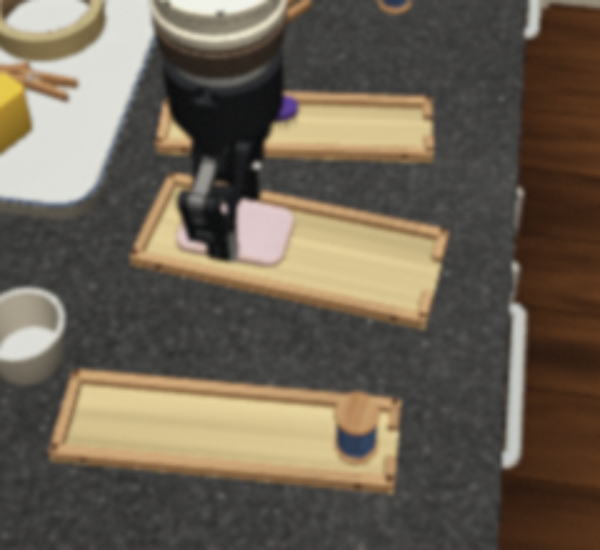

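Emit:
{"fn": "carry_out", "kwargs": {
  "moves": [
    {"jaw": 1, "dx": 0, "dy": 0, "dz": -0.4, "turn": 0.24},
    {"jaw": 1, "dx": 0.8, "dy": -0.05, "dz": 0, "turn": 0},
    {"jaw": 1, "dx": 0.8, "dy": -0.04, "dz": 0, "turn": 0},
    {"jaw": 1, "dx": 0.8, "dy": -0.04, "dz": 0, "turn": 0},
    {"jaw": 1, "dx": 0.8, "dy": -0.04, "dz": 0, "turn": 0},
    {"jaw": 1, "dx": 0, "dy": 0, "dz": 0, "turn": 0},
    {"jaw": 1, "dx": 0, "dy": 0, "dz": 0.2, "turn": 0},
    {"jaw": 1, "dx": 0, "dy": 0, "dz": 0.17, "turn": 0},
    {"jaw": 1, "dx": 0, "dy": 0, "dz": 0, "turn": 0}
  ]
}}

```text
time: 6.88
eef_pos: [497.3, 173.3, 16.0]
orientation: [0.057, 0.998, 0.0, 0.0]
wrist_force: [-4.5, -1.3, 11.3]
width: 49.3
gripper_force: 63.6
```

Emit:
{"fn": "carry_out", "kwargs": {
  "moves": [
    {"jaw": 0, "dx": 0, "dy": 0, "dz": 0, "turn": 0},
    {"jaw": 0, "dx": 0, "dy": 0, "dz": 0, "turn": 0},
    {"jaw": 0, "dx": 0, "dy": 0, "dz": 0, "turn": 0},
    {"jaw": 0, "dx": 0, "dy": 0, "dz": 0, "turn": 0},
    {"jaw": 0, "dx": 0, "dy": 0, "dz": -0.8, "turn": 0},
    {"jaw": 0, "dx": 0, "dy": 0, "dz": -0.9, "turn": 0},
    {"jaw": 0, "dx": 0, "dy": 0, "dz": -0.8, "turn": 0}
  ]
}}

```text
time: 7.75
eef_pos: [496.6, 173.3, 90.9]
orientation: [0.057, 0.998, 0.0, 0.0]
wrist_force: [0.0, 0.2, -0.7]
width: 85.7
gripper_force: 0.0
```

Run:
```python
from h import *
p,y,z=pose();print(p,y-90)
f=grab_frame("top")
m=masks_of(f,"soap_lane")[:1]
print([ (q["score"],rect(f,q["pixels"],28)) for q in masks_of(f,"old_soap")])
go(610,49,14,6.3)
```

```text
[496.62819713 173.34251201  90.8890722 ] -6.499350596027057
[(0.49, (array([528.2, 156.1]), array([19. , 23.8]), 0.6))]
turn -3.20 dx -3.28 dy -4.54 dz 2.57
```

Emit:
{"fn": "carry_out", "kwargs": {
  "moves": [
    {"jaw": 0, "dx": 0, "dy": 0, "dz": 0, "turn": -0.8},
    {"jaw": 0, "dx": 0, "dy": 0, "dz": 0, "turn": -0.8},
    {"jaw": 0, "dx": 0, "dy": 0, "dz": 0, "turn": -0.8},
    {"jaw": 0, "dx": 0, "dy": 0, "dz": 0, "turn": -0.8},
    {"jaw": 0, "dx": -0.656, "dy": -0.908, "dz": 0, "turn": 0},
    {"jaw": 0, "dx": -0.656, "dy": -0.908, "dz": 0, "turn": 0},
    {"jaw": 0, "dx": -0.656, "dy": -0.908, "dz": 0, "turn": 0},
    {"jaw": 0, "dx": -0.656, "dy": -0.908, "dz": 0, "turn": 0},
    {"jaw": 0, "dx": -0.656, "dy": -0.908, "dz": 0, "turn": 0},
    {"jaw": 0, "dx": 0, "dy": 0, "dz": 0.86, "turn": 0},
    {"jaw": 0, "dx": 0, "dy": 0, "dz": 0.86, "turn": 0},
    {"jaw": 0, "dx": 0, "dy": 0, "dz": 0.85, "turn": 0},
    {"jaw": 0, "dx": 0, "dy": 0, "dz": 0, "turn": 0},
    {"jaw": 1, "dx": 0, "dy": 0, "dz": 0, "turn": 0},
    {"jaw": 1, "dx": 0, "dy": 0, "dz": 0, "turn": 0},
    {"jaw": 1, "dx": 0, "dy": 0, "dz": 0, "turn": 0},
    {"jaw": 1, "dx": 0, "dy": 0, "dz": 0, "turn": 0},
    {"jaw": 1, "dx": 0, "dy": 0, "dz": 0, "turn": 0},
    {"jaw": 1, "dx": 0, "dy": 0, "dz": 0, "turn": 0},
    {"jaw": 1, "dx": 0, "dy": 0, "dz": 0, "turn": 0}
  ]
}}

```text
time: 10.4
eef_pos: [610.0, 48.7, 14.2]
orientation: [-0.055, 0.998, -0.0, 0.001]
wrist_force: [-1.1, -0.3, 5.9]
width: 26.8
gripper_force: 59.5
```

Run:
```python
from h import *
p,y,z=pose();s=read_state();print(p,y-90,s["width"],s["gripper_force"])
a=np.radians(6.4)
t=np.array([569.5,47.3])-54*np.array([np.cos(a),np.sin(a)]);print(t)
go(*t,14,6.4)
f=grab_frame("side");cv2.imwrite("pics/s2.png",cv2.resize(f["image"][220:400,180:420,::-1],None,fx=2.5,fy=2.5))
f=grab_frame("top")
```

```text
[610.0231257   48.72120773  14.20739792] 6.291171682751468 26.7615006276635 59.46451183408499
[515.83653237  41.28067766]
turn -0.03 dx 3.15 dy 0.10 dz 0.01
```

View pics/s2.png

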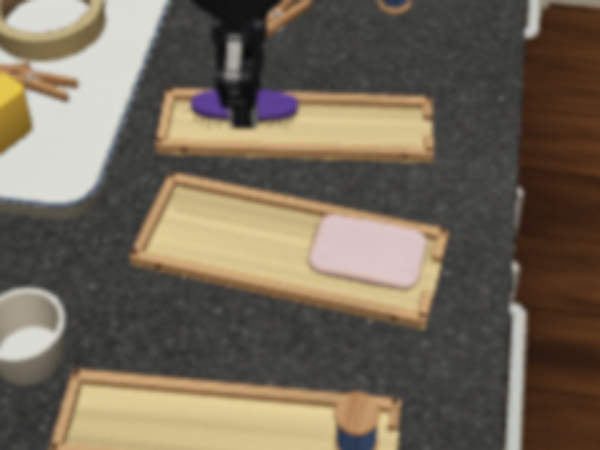

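Emit:
{"fn": "carry_out", "kwargs": {
  "moves": [
    {"jaw": 1, "dx": 0, "dy": 0, "dz": -0.4, "turn": 0},
    {"jaw": 1, "dx": 0.79, "dy": 0.04, "dz": 0, "turn": 0},
    {"jaw": 1, "dx": 0.79, "dy": 0.04, "dz": 0, "turn": 0},
    {"jaw": 1, "dx": 0.79, "dy": 0.04, "dz": 0, "turn": 0},
    {"jaw": 1, "dx": 0.79, "dy": 0.04, "dz": 0, "turn": 0},
    {"jaw": 1, "dx": 0, "dy": 0, "dz": 0, "turn": 0},
    {"jaw": 1, "dx": 0, "dy": 0, "dz": 0.2, "turn": 0},
    {"jaw": 1, "dx": 0, "dy": 0, "dz": 0.17, "turn": 0},
    {"jaw": 1, "dx": 0, "dy": 0, "dz": 0, "turn": 0},
    {"jaw": 0, "dx": 0, "dy": 0, "dz": 0, "turn": 0},
    {"jaw": 0, "dx": 0, "dy": 0, "dz": 0, "turn": 0},
    {"jaw": 0, "dx": 0, "dy": 0, "dz": 0, "turn": 0},
    {"jaw": 0, "dx": 0, "dy": 0, "dz": 0, "turn": 0},
    {"jaw": 0, "dx": 0, "dy": 0, "dz": 0, "turn": 0},
    {"jaw": 0, "dx": 0, "dy": 0, "dz": -0.8, "turn": 0},
    {"jaw": 0, "dx": 0, "dy": 0, "dz": -0.9, "turn": 0},
    {"jaw": 0, "dx": 0, "dy": 0, "dz": -0.8, "turn": 0}
  ]
}}

```text
time: 12.62
eef_pos: [514.6, 43.1, 89.8]
orientation: [-0.055, 0.998, -0.0, 0.0]
wrist_force: [0.5, -0.2, -0.0]
width: 85.4
gripper_force: 0.0
```

Run:
```python
from h import *
p,y,z=pose();s=read_state();print(p,y-90,s["joint_positions"])
# joint6 sanity: yaw = q1 - q6 + c
print(np.degrees(s["joint_positions"][0]-s["joint_positions"][5])-y)
f=grab_frame("side")
for q in masks_of(f,"old_brush")[:2]: print(rect(f,q["pixels"],20),q["score"])
f=grab_frame("top")
for t in("new_soap","new_reel"):
  for q in masks_of(f,t)[:1]: print(t,rect(f,q["pixels"],24 if t!="new_reel" else 39))
go(629.5,-224.5,10,-53.8)
```

```text
[514.62402937  43.11425315  89.75801535] 6.295876000090416 [ 8.35925228e-02 -4.43979774e-04 -1.87562968e-01  1.38331909e+00
 -1.73057444e-05 -2.62912505e-02]
-89.9999995486351
(array([514.3,  43.9]), array([84.2, 35.5]), 8.6) 0.95
new_soap (array([ 628.2, -222.6]), array([50.8, 79.7]), 34.3)
new_reel (array([ 510.4, -115.3]), array([25.8, 28.2]), 0.6)
turn 15.03 dx -9.47 dy -2.17 dz 2.60
```

Emit:
{"fn": "carry_out", "kwargs": {
  "moves": [
    {"jaw": 0, "dx": 0, "dy": 0, "dz": 0, "turn": 0.95},
    {"jaw": 0, "dx": 0, "dy": 0, "dz": 0, "turn": 0.95},
    {"jaw": 0, "dx": 0, "dy": 0, "dz": 0, "turn": 0.95},
    {"jaw": 0, "dx": 0, "dy": 0, "dz": 0, "turn": 0.95},
    {"jaw": 0, "dx": 0, "dy": 0, "dz": 0, "turn": 0.95},
    {"jaw": 0, "dx": 0, "dy": 0, "dz": 0, "turn": 0.95},
    {"jaw": 0, "dx": 0, "dy": 0, "dz": 0, "turn": 0.95},
    {"jaw": 0, "dx": 0, "dy": 0, "dz": 0, "turn": 0.95},
    {"jaw": 0, "dx": 0, "dy": 0, "dz": 0, "turn": 0.95},
    {"jaw": 0, "dx": 0, "dy": 0, "dz": 0, "turn": 0.95},
    {"jaw": 0, "dx": 0, "dy": 0, "dz": 0, "turn": 0.95},
    {"jaw": 0, "dx": 0, "dy": 0, "dz": 0, "turn": 0.95},
    {"jaw": 0, "dx": 0, "dy": 0, "dz": 0, "turn": 0.95},
    {"jaw": 0, "dx": 0, "dy": 0, "dz": 0, "turn": 0.95},
    {"jaw": 0, "dx": 0, "dy": 0, "dz": 0, "turn": 0.95},
    {"jaw": 0, "dx": 0, "dy": 0, "dz": 0, "turn": 0.95}
  ]
}}

```text
time: 14.88
eef_pos: [513.9, 43.1, 87.3]
orientation: [0.459, 0.889, -0.001, -0.001]
wrist_force: [-0.8, -0.4, 0.4]
width: 85.3
gripper_force: 0.0
```

Emit:
{"fn": "carry_out", "kwargs": {
  "moves": [
    {"jaw": 0, "dx": -0.944, "dy": -0.206, "dz": 0, "turn": 0},
    {"jaw": 0, "dx": -0.944, "dy": -0.206, "dz": 0, "turn": 0},
    {"jaw": 0, "dx": -0.944, "dy": -0.206, "dz": 0, "turn": 0},
    {"jaw": 0, "dx": -0.944, "dy": -0.206, "dz": 0, "turn": 0},
    {"jaw": 0, "dx": -0.944, "dy": -0.206, "dz": 0, "turn": 0},
    {"jaw": 0, "dx": -0.944, "dy": -0.206, "dz": 0, "turn": 0},
    {"jaw": 0, "dx": -0.944, "dy": -0.206, "dz": 0, "turn": 0},
    {"jaw": 0, "dx": -0.944, "dy": -0.206, "dz": 0, "turn": 0},
    {"jaw": 0, "dx": -0.944, "dy": -0.206, "dz": 0, "turn": 0},
    {"jaw": 0, "dx": -0.944, "dy": -0.206, "dz": 0, "turn": 0},
    {"jaw": 0, "dx": 0, "dy": 0, "dz": 0, "turn": 0}
  ]
}}

```text
time: 16.25
eef_pos: [628.3, -224.7, 86.6]
orientation: [0.459, 0.889, -0.0, -0.001]
wrist_force: [0.3, -0.1, -0.1]
width: 85.5
gripper_force: 0.0
```

Run:
```python
from h import *
p,y,z=pose();print(p,y-90)
go(628.8,-223.5,11.5,-54.5)
f=grab_frame("side");cv2.imwrite("pics/s3.png",cv2.resize(f["image"][120:300,200:400,::-1],None,fx=3,fy=3))
```

```text
[ 628.34008779 -224.65494724   86.61837594] -54.60800721019121
turn -0.03 dx 0.02 dy 0.03 dz 2.50
```

View pics/s3.png

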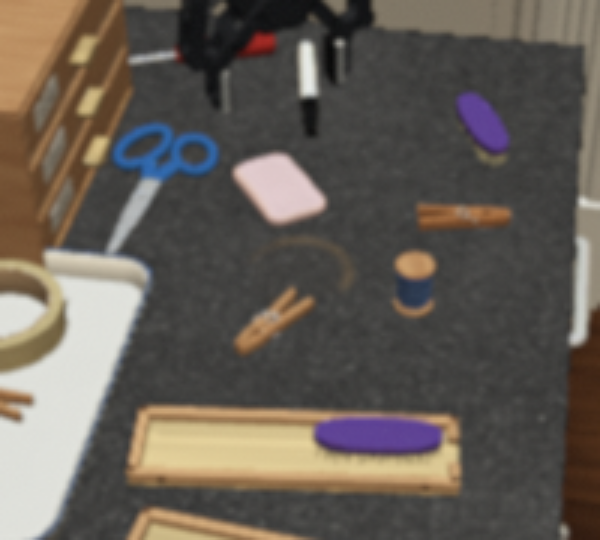

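Emit:
{"fn": "carry_out", "kwargs": {
  "moves": [
    {"jaw": 0, "dx": 0, "dy": 0, "dz": 0.85, "turn": 0},
    {"jaw": 0, "dx": 0, "dy": 0, "dz": 0.85, "turn": 0},
    {"jaw": 0, "dx": 0, "dy": 0, "dz": 0.85, "turn": 0},
    {"jaw": 0, "dx": 0, "dy": 0, "dz": 0, "turn": 0},
    {"jaw": 1, "dx": 0, "dy": 0, "dz": 0, "turn": 0},
    {"jaw": 1, "dx": 0, "dy": 0, "dz": 0, "turn": 0},
    {"jaw": 1, "dx": 0, "dy": 0, "dz": 0, "turn": 0},
    {"jaw": 1, "dx": 0, "dy": 0, "dz": 0, "turn": 0},
    {"jaw": 1, "dx": 0, "dy": 0, "dz": 0, "turn": 0},
    {"jaw": 1, "dx": 0, "dy": 0, "dz": 0, "turn": 0},
    {"jaw": 1, "dx": 0, "dy": 0, "dz": -0.9, "turn": 0},
    {"jaw": 1, "dx": 0, "dy": 0, "dz": -0.9, "turn": 0},
    {"jaw": 1, "dx": 0, "dy": 0, "dz": 0, "turn": 0}
  ]
}}

```text
time: 17.92
eef_pos: [630.1, -223.8, 69.2]
orientation: [0.458, 0.889, 0.0, 0.002]
wrist_force: [-0.5, -0.5, -2.2]
width: 48.9
gripper_force: 62.5
```

Run:
```python
from h import *
p,y,z=pose();s=read_state();print(p,y-90,s["width"],s["gripper_force"])
a=np.radians(-6.5)
t=np.array([552.5,167.5])+42*np.array([np.cos(a),np.sin(a)]);print(t)
go(*t,17,-6.5)
for n in("side","top"):
    f=grab_frame(n)
    for q in masks_of(f,"new_soap")[:2]: print(n,rect(f,q["pixels"],80),q["score"])
    if n=="side":cv2.imwrite("pics/s4.png",cv2.resize(f["image"][50:280,200:450,::-1],None,fx=2.5,fy=2.5))
```

```text
[ 630.100671   -223.82075701   69.18263249] -54.503584746142145 48.86760161205524 62.46752142906189
[594.23001794 162.74546502]
turn -12.00 dx 2.65 dy 12.67 dz 1.74
side (array([ 625.1, -207.7]), array([50.2, 94.4]), 31.6) 0.92
top (array([ 619.1, -191.8]), array([20.6, 41.2]), 79.9) 0.67
```

View pics/s4.png

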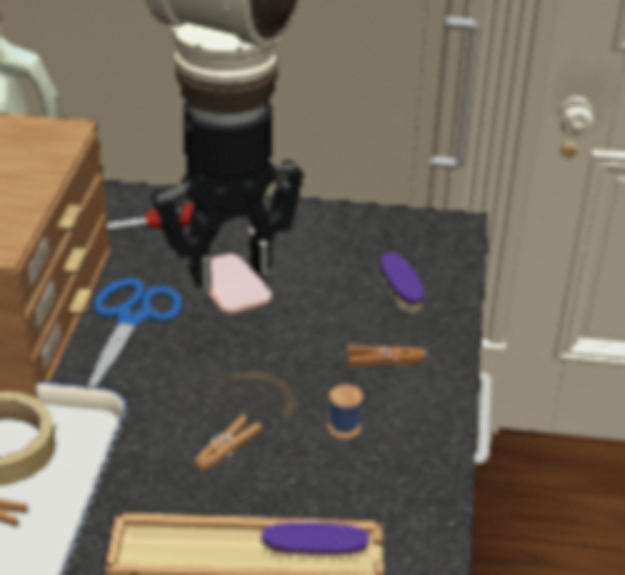

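Emit:
{"fn": "carry_out", "kwargs": {
  "moves": [
    {"jaw": 1, "dx": 0, "dy": 0, "dz": 0, "turn": -1},
    {"jaw": 1, "dx": 0, "dy": 0, "dz": 0, "turn": -1},
    {"jaw": 1, "dx": 0, "dy": 0, "dz": 0, "turn": -1},
    {"jaw": 1, "dx": 0, "dy": 0, "dz": 0, "turn": -1},
    {"jaw": 1, "dx": 0, "dy": 0, "dz": 0, "turn": -1},
    {"jaw": 1, "dx": 0, "dy": 0, "dz": 0, "turn": -1},
    {"jaw": 1, "dx": 0, "dy": 0, "dz": 0, "turn": -1},
    {"jaw": 1, "dx": 0, "dy": 0, "dz": 0, "turn": -1},
    {"jaw": 1, "dx": 0, "dy": 0, "dz": 0, "turn": -1},
    {"jaw": 1, "dx": 0, "dy": 0, "dz": 0, "turn": -1},
    {"jaw": 1, "dx": 0, "dy": 0, "dz": 0, "turn": -1},
    {"jaw": 1, "dx": 0, "dy": 0, "dz": 0, "turn": -1}
  ]
}}

```text
time: 19.62
eef_pos: [628.1, -223.1, 64.8]
orientation: [0.056, 0.998, 0.0, -0.001]
wrist_force: [-0.5, -0.0, -1.5]
width: 49.0
gripper_force: 62.4
```

Emit:
{"fn": "carry_out", "kwargs": {
  "moves": [
    {"jaw": 1, "dx": 0.204, "dy": 0.975, "dz": 0, "turn": 0},
    {"jaw": 1, "dx": 0.204, "dy": 0.975, "dz": 0, "turn": 0},
    {"jaw": 1, "dx": 0.204, "dy": 0.975, "dz": 0, "turn": 0},
    {"jaw": 1, "dx": 0.204, "dy": 0.975, "dz": 0, "turn": 0},
    {"jaw": 1, "dx": 0.204, "dy": 0.975, "dz": 0, "turn": 0},
    {"jaw": 1, "dx": 0.204, "dy": 0.975, "dz": 0, "turn": 0},
    {"jaw": 1, "dx": 0.204, "dy": 0.975, "dz": 0, "turn": 0},
    {"jaw": 1, "dx": 0.204, "dy": 0.975, "dz": 0, "turn": 0},
    {"jaw": 1, "dx": 0.204, "dy": 0.975, "dz": 0, "turn": 0},
    {"jaw": 1, "dx": 0.204, "dy": 0.975, "dz": 0, "turn": 0},
    {"jaw": 1, "dx": 0.204, "dy": 0.975, "dz": 0, "turn": 0},
    {"jaw": 1, "dx": 0.204, "dy": 0.975, "dz": 0, "turn": 0},
    {"jaw": 1, "dx": 0.204, "dy": 0.975, "dz": 0, "turn": 0},
    {"jaw": 1, "dx": 0, "dy": 0, "dz": 0, "turn": 0}
  ]
}}

```text
time: 21.38
eef_pos: [591.9, 165.1, 65.0]
orientation: [0.055, 0.998, -0.0, -0.001]
wrist_force: [0.1, -0.5, -1.2]
width: 48.8
gripper_force: 62.5
```

Run:
```python
from h import *
p,y,z=pose();print(p,y-90)
go(594.2,163,18,-6.5)
f=grab_frame("side");cv2.imwrite("pics/s5.png",cv2.resize(f["image"][180:400,180:420,::-1],None,fx=2.5,fy=2.5))
```

```text
[591.86877452 165.07319673  65.01716895] -6.361796005922955
turn 0.03 dx -0.09 dy -0.06 dz 1.57
```

View pics/s5.png

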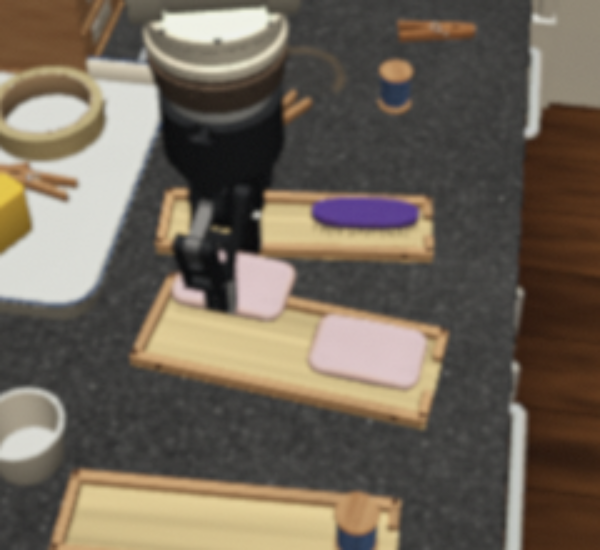

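Emit:
{"fn": "carry_out", "kwargs": {
  "moves": [
    {"jaw": 1, "dx": -0.06, "dy": -0.03, "dz": 0.8, "turn": 0},
    {"jaw": 1, "dx": 0, "dy": 0, "dz": 0.5, "turn": 0},
    {"jaw": 1, "dx": 0, "dy": 0, "dz": 0.2, "turn": 0},
    {"jaw": 1, "dx": 0, "dy": 0, "dz": 0.15, "turn": 0},
    {"jaw": 1, "dx": 0, "dy": 0, "dz": 0, "turn": 0}
  ]
}}

```text
time: 22.05
eef_pos: [594.6, 162.1, 18.3]
orientation: [0.057, 0.998, 0.0, 0.001]
wrist_force: [-2.9, -1.3, 5.7]
width: 48.8
gripper_force: 63.2
```

Emit:
{"fn": "carry_out", "kwargs": {
  "moves": [
    {"jaw": 0, "dx": 0, "dy": 0, "dz": 0, "turn": 0},
    {"jaw": 0, "dx": 0, "dy": 0, "dz": 0, "turn": 0},
    {"jaw": 0, "dx": 0, "dy": 0, "dz": 0, "turn": 0},
    {"jaw": 0, "dx": 0, "dy": 0, "dz": 0, "turn": 0},
    {"jaw": 0, "dx": 0, "dy": 0, "dz": 0, "turn": 0},
    {"jaw": 0, "dx": 0, "dy": 0, "dz": -0.8, "turn": 0},
    {"jaw": 0, "dx": 0, "dy": 0, "dz": -0.9, "turn": 0},
    {"jaw": 0, "dx": 0, "dy": 0, "dz": -0.8, "turn": 0},
    {"jaw": 0, "dx": 0, "dy": 0, "dz": 0, "turn": 0}
  ]
}}

```text
time: 23.18
eef_pos: [595.5, 162.7, 93.8]
orientation: [0.057, 0.998, 0.001, 0.002]
wrist_force: [0.6, 0.2, -0.1]
width: 85.0
gripper_force: 0.0
```

Run:
```python
from h import *
p,y,z=pose();print(p,y-90)
f=grab_frame("side")
for t in("old_soap","new_soap"):
  for q in masks_of(f,t)[:2]: print(t,rect(f,q["pixels"],24),q["score"])
go(478.3,-335.5,11,-65)
```

```text
[595.50369585 162.67060737  93.81560279] -6.501112875523276
old_soap (array([495.4, 180.7]), array([54.3, 78.1]), 85.4) 0.95
new_soap (array([592.9, 168.5]), array([54.9, 79.6]), 84.1) 0.59
new_soap (array([541. ,  64.4]), array([161.6,  73.9]), 6.6) 0.53
turn 14.63 dx -13.41 dy -10.51 dz 2.65
```

Emit:
{"fn": "carry_out", "kwargs": {
  "moves": [
    {"jaw": 0, "dx": 0, "dy": 0, "dz": 0, "turn": 0.975},
    {"jaw": 0, "dx": 0, "dy": 0, "dz": 0, "turn": 0.975},
    {"jaw": 0, "dx": 0, "dy": 0, "dz": 0, "turn": 0.975},
    {"jaw": 0, "dx": 0, "dy": 0, "dz": 0, "turn": 0.975},
    {"jaw": 0, "dx": 0, "dy": 0, "dz": 0, "turn": 0.975},
    {"jaw": 0, "dx": 0, "dy": 0, "dz": 0, "turn": 0.975},
    {"jaw": 0, "dx": 0, "dy": 0, "dz": 0, "turn": 0.975},
    {"jaw": 0, "dx": 0, "dy": 0, "dz": 0, "turn": 0.975},
    {"jaw": 0, "dx": 0, "dy": 0, "dz": 0, "turn": 0.975},
    {"jaw": 0, "dx": 0, "dy": 0, "dz": 0, "turn": 0.975},
    {"jaw": 0, "dx": 0, "dy": 0, "dz": 0, "turn": 0.975},
    {"jaw": 0, "dx": 0, "dy": 0, "dz": 0, "turn": 0.975},
    {"jaw": 0, "dx": 0, "dy": 0, "dz": 0, "turn": 0.975},
    {"jaw": 0, "dx": 0, "dy": 0, "dz": 0, "turn": 0.975},
    {"jaw": 0, "dx": 0, "dy": 0, "dz": 0, "turn": 0.975}
  ]
}}

```text
time: 25.2
eef_pos: [593.8, 162.2, 90.2]
orientation: [0.538, 0.843, -0.001, -0.001]
wrist_force: [0.3, 0.5, 1.5]
width: 85.1
gripper_force: 0.0
```

Emit:
{"fn": "carry_out", "kwargs": {
  "moves": [
    {"jaw": 0, "dx": -0.958, "dy": -0.751, "dz": 0, "turn": 0},
    {"jaw": 0, "dx": -0.958, "dy": -0.751, "dz": 0, "turn": 0},
    {"jaw": 0, "dx": -0.958, "dy": -0.751, "dz": 0, "turn": 0},
    {"jaw": 0, "dx": -0.958, "dy": -0.751, "dz": 0, "turn": 0},
    {"jaw": 0, "dx": -0.958, "dy": -0.751, "dz": 0, "turn": 0},
    {"jaw": 0, "dx": -0.958, "dy": -0.751, "dz": 0, "turn": 0},
    {"jaw": 0, "dx": -0.958, "dy": -0.751, "dz": 0, "turn": 0},
    {"jaw": 0, "dx": -0.958, "dy": -0.751, "dz": 0, "turn": 0},
    {"jaw": 0, "dx": -0.958, "dy": -0.751, "dz": 0, "turn": 0},
    {"jaw": 0, "dx": -0.958, "dy": -0.751, "dz": 0, "turn": 0},
    {"jaw": 0, "dx": -0.958, "dy": -0.751, "dz": 0, "turn": 0},
    {"jaw": 0, "dx": -0.958, "dy": -0.751, "dz": 0, "turn": 0},
    {"jaw": 0, "dx": -0.958, "dy": -0.751, "dz": 0, "turn": 0},
    {"jaw": 0, "dx": -0.958, "dy": -0.751, "dz": 0, "turn": 0},
    {"jaw": 0, "dx": 0, "dy": 0, "dz": 0, "turn": 0}
  ]
}}

```text
time: 27.08
eef_pos: [477.3, -337.1, 90.2]
orientation: [0.538, 0.843, -0.0, -0.001]
wrist_force: [-0.5, 0.6, 0.1]
width: 85.8
gripper_force: 0.0
```

Run:
```python
from h import *
for i in range(3):
    p,y,z=pose();print(p,y-90);f=grab_frame("top")
m=cv2.inRange(cv2.cvtColor(f["image"],cv2.COLOR_RGB2HSV),(120,90,30),(150,255,255))
k,l,st,c=cv2.connectedComponentsWithStats(m)
for i in range(1,k):
    if st[i,4]>60: print(c[i],st[i,4],rect(f,l==i,15))
go(478.3,-335.5,11,-65)
```

```text
[ 477.3373335  -337.14039342   90.15781467] -65.16287306556531
[ 477.69358291 -336.01324521   90.34922046] -65.11154185976858
[ 478.04237935 -335.29516008   90.61895165] -65.049113152593
[292.87412587 247.97902098] 286 (array([516. ,  42.9]), array([76.5, 23.9]), 0.8)
[447.12552301 267.52301255] 239 (array([ 472.5, -324.3]), array([27.4, 56.6]), 27.0)
turn 0.00 dx -0.02 dy -0.01 dz 2.66
```

Emit:
{"fn": "carry_out", "kwargs": {
  "moves": [
    {"jaw": 0, "dx": 0, "dy": 0, "dz": 0.89, "turn": 0},
    {"jaw": 0, "dx": 0, "dy": 0, "dz": 0.89, "turn": 0},
    {"jaw": 0, "dx": 0, "dy": 0, "dz": 0.87, "turn": 0},
    {"jaw": 0, "dx": 0, "dy": 0, "dz": 0, "turn": 0},
    {"jaw": 1, "dx": 0, "dy": 0, "dz": 0, "turn": 0},
    {"jaw": 1, "dx": 0, "dy": 0, "dz": 0, "turn": 0},
    {"jaw": 1, "dx": 0, "dy": 0, "dz": 0, "turn": 0},
    {"jaw": 1, "dx": 0, "dy": 0, "dz": 0, "turn": 0},
    {"jaw": 1, "dx": 0, "dy": 0, "dz": 0, "turn": 0},
    {"jaw": 1, "dx": 0, "dy": 0, "dz": 0, "turn": 0},
    {"jaw": 1, "dx": 0, "dy": 0, "dz": 0, "turn": 0},
    {"jaw": 1, "dx": 0, "dy": 0, "dz": -0.9, "turn": 0},
    {"jaw": 1, "dx": 0, "dy": 0, "dz": -0.9, "turn": 0},
    {"jaw": 1, "dx": 0, "dy": 0, "dz": 0, "turn": 0}
  ]
}}

```text
time: 28.98
eef_pos: [479.7, -336.4, 68.7]
orientation: [0.537, 0.843, -0.0, 0.002]
wrist_force: [-0.2, -0.2, -1.4]
width: 26.4
gripper_force: 59.6
```

Run:
```python
from h import *
f=grab_frame("side")
p,y,z=pose();s=read_state();print(p,y-90,s["width"],s["gripper_force"],s["joint_positions"][5])
a=np.radians(6.4)
t=np.array([569.5,47.8])+44*np.array([np.cos(a),np.sin(a)]);print(t)
go(*t,15,6.4)
cv2.imwrite("pics/s6.png",cv2.resize(f["image"][50:280,250:500,::-1],None,fx=2.5,fy=2.5))
```

```text
[ 479.00902545 -335.94318649   66.92191783] -65.00711248714755 26.545356169210613 59.55940330401063 0.5229600960528906
[613.22578844  52.70463302]
turn -17.85 dx -5.89 dy 12.38 dz 1.73
```

View pics/s6.png

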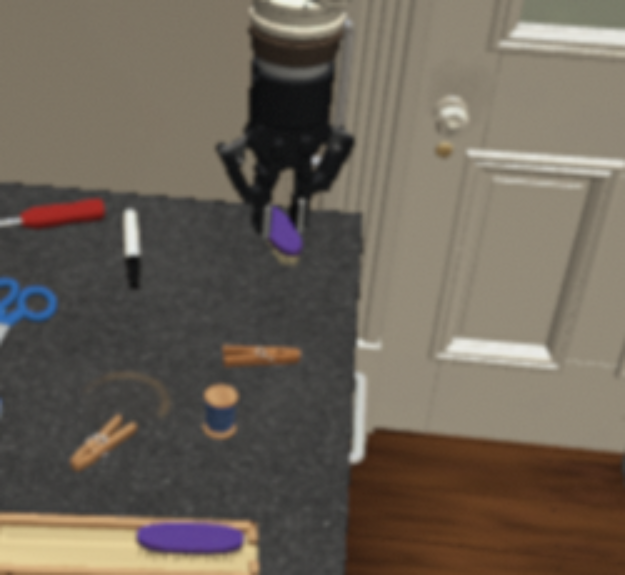

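Emit:
{"fn": "carry_out", "kwargs": {
  "moves": [
    {"jaw": 1, "dx": 0, "dy": 0, "dz": 0, "turn": -0.992},
    {"jaw": 1, "dx": 0, "dy": 0, "dz": 0, "turn": -0.992},
    {"jaw": 1, "dx": 0, "dy": 0, "dz": 0, "turn": -0.992},
    {"jaw": 1, "dx": 0, "dy": 0, "dz": 0, "turn": -0.992},
    {"jaw": 1, "dx": 0, "dy": 0, "dz": 0, "turn": -0.992},
    {"jaw": 1, "dx": 0, "dy": 0, "dz": 0, "turn": -0.992},
    {"jaw": 1, "dx": 0, "dy": 0, "dz": 0, "turn": -0.992},
    {"jaw": 1, "dx": 0, "dy": 0, "dz": 0, "turn": -0.992},
    {"jaw": 1, "dx": 0, "dy": 0, "dz": 0, "turn": -0.992},
    {"jaw": 1, "dx": 0, "dy": 0, "dz": 0, "turn": -0.992},
    {"jaw": 1, "dx": 0, "dy": 0, "dz": 0, "turn": -0.992},
    {"jaw": 1, "dx": 0, "dy": 0, "dz": 0, "turn": -0.992},
    {"jaw": 1, "dx": 0, "dy": 0, "dz": 0, "turn": -0.992},
    {"jaw": 1, "dx": 0, "dy": 0, "dz": 0, "turn": -0.992},
    {"jaw": 1, "dx": 0, "dy": 0, "dz": 0, "turn": -0.992},
    {"jaw": 1, "dx": 0, "dy": 0, "dz": 0, "turn": -0.992},
    {"jaw": 1, "dx": 0, "dy": 0, "dz": 0, "turn": -0.992},
    {"jaw": 1, "dx": 0, "dy": 0, "dz": 0, "turn": -0.992}
  ]
}}

```text
time: 31.28
eef_pos: [477.9, -335.2, 64.6]
orientation: [-0.057, 0.998, 0.001, -0.001]
wrist_force: [0.4, -0.3, -2.7]
width: 26.4
gripper_force: 59.6
```

Emit:
{"fn": "carry_out", "kwargs": {
  "moves": [
    {"jaw": 1, "dx": -0.453, "dy": 0.952, "dz": 0, "turn": 0},
    {"jaw": 1, "dx": -0.453, "dy": 0.952, "dz": 0, "turn": 0},
    {"jaw": 1, "dx": -0.453, "dy": 0.952, "dz": 0, "turn": 0},
    {"jaw": 1, "dx": -0.453, "dy": 0.952, "dz": 0, "turn": 0},
    {"jaw": 1, "dx": -0.453, "dy": 0.952, "dz": 0, "turn": 0},
    {"jaw": 1, "dx": -0.453, "dy": 0.952, "dz": 0, "turn": 0},
    {"jaw": 1, "dx": -0.453, "dy": 0.952, "dz": 0, "turn": 0},
    {"jaw": 1, "dx": -0.453, "dy": 0.952, "dz": 0, "turn": 0},
    {"jaw": 1, "dx": -0.453, "dy": 0.952, "dz": 0, "turn": 0},
    {"jaw": 1, "dx": -0.453, "dy": 0.952, "dz": 0, "turn": 0},
    {"jaw": 1, "dx": -0.453, "dy": 0.952, "dz": 0, "turn": 0},
    {"jaw": 1, "dx": -0.453, "dy": 0.952, "dz": 0, "turn": 0},
    {"jaw": 1, "dx": -0.453, "dy": 0.952, "dz": 0, "turn": 0},
    {"jaw": 1, "dx": 0, "dy": 0, "dz": 0, "turn": 0}
  ]
}}

```text
time: 33.02
eef_pos: [612.3, 54.9, 64.5]
orientation: [-0.057, 0.998, 0.0, -0.001]
wrist_force: [-0.1, -0.6, -1.4]
width: 26.4
gripper_force: 59.6
```

Run:
```python
from h import *
f=grab_frame("side");grab_frame("top")
p,y,z=pose();print(p,y-90)
go(613.2,52.7,16,6.4)
cv2.imwrite("pics/s7.png",cv2.resize(f["image"][180:400,180:420,::-1],None,fx=2.5,fy=2.5))
```

```text
[611.91553309  53.02297113  64.95196092] 6.4568212632818245
turn 0.01 dx -0.04 dy -0.02 dz 1.63
```

View pics/s7.png

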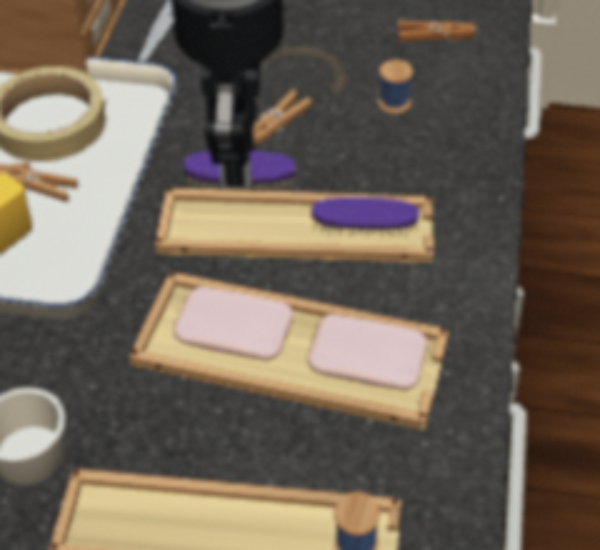

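Emit:
{"fn": "carry_out", "kwargs": {
  "moves": [
    {"jaw": 1, "dx": -0.03, "dy": 0, "dz": 0.8, "turn": 0},
    {"jaw": 1, "dx": 0, "dy": 0, "dz": 0.5, "turn": 0},
    {"jaw": 1, "dx": 0, "dy": 0, "dz": 0.2, "turn": 0},
    {"jaw": 1, "dx": 0, "dy": 0, "dz": 0.15, "turn": 0},
    {"jaw": 1, "dx": 0, "dy": 0, "dz": 0, "turn": 0}
  ]
}}

```text
time: 33.75
eef_pos: [613.8, 53.0, 17.7]
orientation: [-0.056, 0.998, -0.0, 0.001]
wrist_force: [-0.7, -1.0, 2.6]
width: 26.4
gripper_force: 59.9
```

Emit:
{"fn": "carry_out", "kwargs": {
  "moves": [
    {"jaw": 0, "dx": 0, "dy": 0, "dz": 0, "turn": 0},
    {"jaw": 0, "dx": 0, "dy": 0, "dz": 0, "turn": 0},
    {"jaw": 0, "dx": 0, "dy": 0, "dz": 0, "turn": 0},
    {"jaw": 0, "dx": 0, "dy": 0, "dz": 0, "turn": 0},
    {"jaw": 0, "dx": 0, "dy": 0, "dz": 0, "turn": 0},
    {"jaw": 0, "dx": 0, "dy": 0, "dz": -0.8, "turn": 0},
    {"jaw": 0, "dx": 0, "dy": 0, "dz": -0.9, "turn": 0},
    {"jaw": 0, "dx": 0, "dy": 0, "dz": -0.8, "turn": 0},
    {"jaw": 0, "dx": 0, "dy": 0, "dz": 0, "turn": 0}
  ]
}}

```text
time: 34.88
eef_pos: [614.6, 53.4, 93.8]
orientation: [-0.056, 0.998, 0.0, 0.002]
wrist_force: [-0.8, -0.6, 0.8]
width: 85.5
gripper_force: 0.0
```

Run:
```python
from h import *
f=grab_frame("side")
for t in("new_brush","reel_lane"):
  for q in masks_of(f,t)[:2]: print(t,rect(f,q["pixels"],20 if t!="reel_lane" else 12),round(q["score"],2))
for n in("old_reel","new_reel"):
  for q in masks_of(f,n)[:1]:
    P=np.argwhere(q["pixels"]);print(n,P.min(0),P.max(0),len(P), [np.round(x["point"],1) for x in tip_of(f,n)[:2]])
# edges of reel lane
cv2.imwrite("pics/s8.png",cv2.resize(f["image"][355:425,190:350,::-1],None,fx=5,fy=5,interpolation=cv2.INTER_CUBIC))
p,y,z=pose();print(p,y-90)
go(510.2,-115.5,13,2)
```

```text
new_brush (array([612. ,  54.6]), array([84.8, 38.3]), 8.6) 0.55
reel_lane (array([565. , 322.4]), array([213.8,  67.3]), 2.1) 0.92
old_reel [377 313] [405 331] 458 [array([482.4, 316.2,   4.8]), array([594.6, 160.9,   8.7])]
new_reel [204 331] [225 343] 224 [array([ 508.3, -112.5,    0.7])]
[613.06400747  53.1899459   90.79983913] 6.423518860386082
turn 1.11 dx 3.62 dy -5.50 dz 2.59
```

View pics/s8.png

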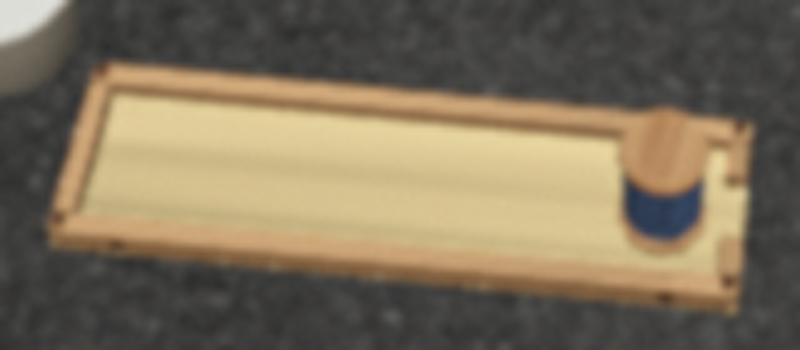

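Run:
```python
from h import *
f=grab_frame("side")
g=lambda u,v,z:proj_z(f,(190+(u+.5)/5-.5,355+(v+.5)/5-.5),z)[:2]
C=[g(100,65,12),g(752,122,12),g(738,292,12),g(51,230,12)]
print(np.round(C,1),np.mean(C,0))
print("inner floor corners",[np.round(g(*q),1) for q in((85,212,4),(110,95,4))])
print("old reel base front/ctr",g(663,245,4),g(664,152,43))
f=grab_frame("top")
for z in(0,20,39): print(rect(f,masks_of(f,"new_reel")[0]["pixels"],z))
```

```text
[[671.7 294.3]
 [459.4 284.4]
 [457.3 342.9]
 [669.1 353. ]] [564.38107095 318.67962008]
inner floor corners [array([663.1, 341.4]), array([667.8, 299.9])]
old reel base front/ctr [482.34532678 326.47604596] [483.91424139 317.63234036]
(array([ 511.8, -118.5]), array([23.8, 25.6]), 45.5)
(array([ 510.8, -117.2]), array([23.5, 25.3]), 45.5)
(array([ 509.9, -115.9]), array([23.1, 24.9]), 45.5)
```

Emit:
{"fn": "carry_out", "kwargs": {
  "moves": [
    {"jaw": 0, "dx": 0, "dy": 0, "dz": 0, "turn": 0.49},
    {"jaw": 0, "dx": 0, "dy": 0, "dz": 0, "turn": 0.49},
    {"jaw": 0, "dx": 0.603, "dy": -0.92, "dz": 0, "turn": 0},
    {"jaw": 0, "dx": 0.603, "dy": -0.92, "dz": 0, "turn": 0},
    {"jaw": 0, "dx": 0.603, "dy": -0.92, "dz": 0, "turn": 0},
    {"jaw": 0, "dx": 0.603, "dy": -0.92, "dz": 0, "turn": 0},
    {"jaw": 0, "dx": 0.603, "dy": -0.92, "dz": 0, "turn": 0},
    {"jaw": 0, "dx": 0.603, "dy": -0.92, "dz": 0, "turn": 0},
    {"jaw": 0, "dx": 0, "dy": 0, "dz": 0, "turn": 0},
    {"jaw": 0, "dx": 0, "dy": 0, "dz": 0.87, "turn": 0},
    {"jaw": 0, "dx": 0, "dy": 0, "dz": 0.87, "turn": 0},
    {"jaw": 0, "dx": 0, "dy": 0, "dz": 0.87, "turn": 0},
    {"jaw": 0, "dx": 0, "dy": 0, "dz": 0, "turn": 0}
  ]
}}

```text
time: 37.1
eef_pos: [511.3, -116.0, 11.8]
orientation: [-0.022, 1.0, 0.001, -0.002]
wrist_force: [0.4, -0.2, 0.1]
width: 85.7
gripper_force: 0.0
```

Run:
```python
from h import *
f=grab_frame("side");grab_frame("top")
p,y,z=pose();print(p,y-90)
cv2.imwrite("pics/s9.png",cv2.resize(f["image"][130:290,240:420,::-1],None,fx=3,fy=3))
```

```text
[ 512.78018086 -116.60942703   14.24454894] 2.5022889783811166
```

View pics/s9.png

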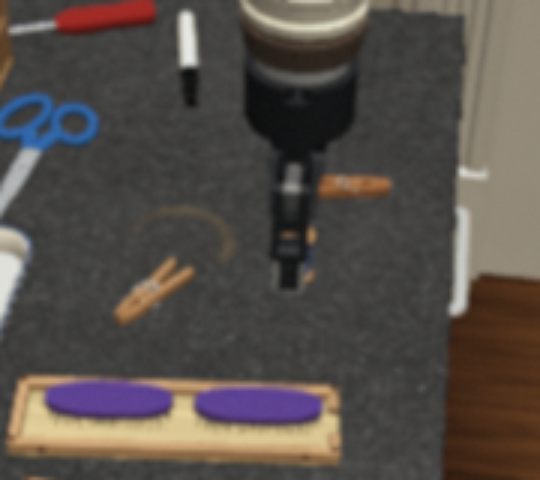

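Emit:
{"fn": "carry_out", "kwargs": {
  "moves": [
    {"jaw": 1, "dx": 0.07, "dy": 0, "dz": 0, "turn": 0},
    {"jaw": 1, "dx": 0, "dy": 0, "dz": 0, "turn": 0},
    {"jaw": 1, "dx": 0, "dy": 0, "dz": 0, "turn": 0},
    {"jaw": 1, "dx": 0, "dy": 0, "dz": 0, "turn": 0},
    {"jaw": 1, "dx": 0, "dy": 0, "dz": 0, "turn": 0},
    {"jaw": 1, "dx": 0, "dy": 0, "dz": 0, "turn": 0},
    {"jaw": 1, "dx": 0, "dy": 0, "dz": 0, "turn": 0},
    {"jaw": 1, "dx": 0, "dy": 0, "dz": -0.9, "turn": 0},
    {"jaw": 1, "dx": 0, "dy": 0, "dz": -0.9, "turn": 0},
    {"jaw": 1, "dx": 0, "dy": 0, "dz": -0.5, "turn": 0},
    {"jaw": 1, "dx": 0, "dy": 0, "dz": 0, "turn": 0}
  ]
}}

```text
time: 38.58
eef_pos: [510.7, -117.2, 83.1]
orientation: [-0.022, 1.0, -0.0, 0.001]
wrist_force: [0.5, -0.8, -0.2]
width: 26.4
gripper_force: 59.0
```

Run:
```python
from h import *
grab_frame("top");f=grab_frame("side")
p,y,z=pose();s=read_state();print(p,y-90,s["width"],s["gripper_force"])
go(585.5,317.5,17,2.5)
for q in masks_of(f,"new_reel")[:3]:
    P=np.argwhere(q["pixels"]);print(q["score"],P.min(0),P.max(0),len(P))
```

```text
[ 509.83397473 -116.97675803   81.49986731] 2.5003241008019472 26.30949126724303 58.98846745491028
turn 0.00 dx -3.15 dy 14.36 dz 2.15
```

Emit:
{"fn": "carry_out", "kwargs": {
  "moves": [
    {"jaw": 1, "dx": -0.21, "dy": 0.957, "dz": 0, "turn": 0},
    {"jaw": 1, "dx": -0.21, "dy": 0.957, "dz": 0, "turn": 0},
    {"jaw": 1, "dx": -0.21, "dy": 0.957, "dz": 0, "turn": 0},
    {"jaw": 1, "dx": -0.21, "dy": 0.957, "dz": 0, "turn": 0},
    {"jaw": 1, "dx": -0.21, "dy": 0.957, "dz": 0, "turn": 0},
    {"jaw": 1, "dx": -0.21, "dy": 0.957, "dz": 0, "turn": 0},
    {"jaw": 1, "dx": -0.21, "dy": 0.957, "dz": 0, "turn": 0},
    {"jaw": 1, "dx": -0.21, "dy": 0.957, "dz": 0, "turn": 0},
    {"jaw": 1, "dx": -0.21, "dy": 0.957, "dz": 0, "turn": 0},
    {"jaw": 1, "dx": -0.21, "dy": 0.957, "dz": 0, "turn": 0},
    {"jaw": 1, "dx": -0.21, "dy": 0.957, "dz": 0, "turn": 0},
    {"jaw": 1, "dx": -0.21, "dy": 0.957, "dz": 0, "turn": 0},
    {"jaw": 1, "dx": -0.21, "dy": 0.957, "dz": 0, "turn": 0},
    {"jaw": 1, "dx": -0.21, "dy": 0.957, "dz": 0, "turn": 0},
    {"jaw": 1, "dx": -0.21, "dy": 0.957, "dz": 0, "turn": 0},
    {"jaw": 1, "dx": 0, "dy": 0, "dz": 0.6, "turn": 0},
    {"jaw": 1, "dx": 0, "dy": 0, "dz": 0.7, "turn": 0},
    {"jaw": 1, "dx": 0, "dy": 0, "dz": 0.3, "turn": 0},
    {"jaw": 1, "dx": 0, "dy": 0, "dz": 0, "turn": 0}
  ]
}}

```text
time: 41.1
eef_pos: [585.1, 316.4, 33.2]
orientation: [-0.022, 1.0, -0.001, -0.001]
wrist_force: [0.6, -0.4, 0.2]
width: 26.2
gripper_force: 59.1
```

Run:
```python
from h import *
grab_frame("top");f=grab_frame("side")
p,y,z=pose();s=read_state();print(p,y-90,s["width"],s["wrist_force"])
go(585.5,317.5,17,2.5)
cv2.imwrite("pics/s10.png",cv2.resize(f["image"][290:430,180:370,::-1],None,fx=4,fy=4))
```

```text
[585.99443151 317.03439007  34.97035136] 2.480340926834856 26.262808358874985 [ 0.3549191  -0.45664301 -0.2558849 ]
turn -0.00 dx 0.02 dy 0.02 dz 0.60
```

View pics/s10.png

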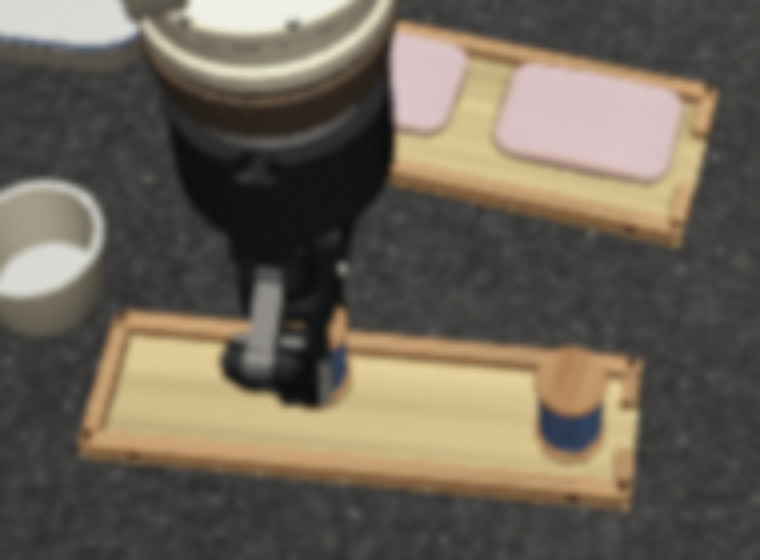

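Emit:
{"fn": "carry_out", "kwargs": {
  "moves": [
    {"jaw": 1, "dx": 0, "dy": 0, "dz": 0.3, "turn": 0},
    {"jaw": 1, "dx": 0, "dy": 0, "dz": 0.15, "turn": 0},
    {"jaw": 1, "dx": 0, "dy": 0, "dz": 0.1, "turn": 0},
    {"jaw": 1, "dx": 0, "dy": 0, "dz": 0, "turn": 0},
    {"jaw": 1, "dx": 0, "dy": 0, "dz": 0, "turn": 0}
  ]
}}

```text
time: 41.82
eef_pos: [585.8, 317.3, 18.2]
orientation: [-0.022, 1.0, 0.0, 0.0]
wrist_force: [-1.2, -1.6, 4.0]
width: 26.0
gripper_force: 59.3
```

Run:
```python
from h import *
for i in range(4):
    grab_frame("side");s=read_state();print(s["eef_pos"],s["wrist_force"],s["width"])
```

```text
[585.81291143 317.32893515  18.25674813] [-2.17005783 -0.93967298  3.39967899] 26.0439524207504
[585.8370303  317.33984585  18.27691038] [-1.3118254  -1.30365306  3.40293477] 26.159094561445862
[585.85914527 317.34453269  18.30772645] [-1.69423784 -1.21325852  3.80777618] 26.052231044424854
[585.83748842 317.34808629  18.27473225] [-1.77145978 -1.76233545  4.32874572] 26.027798054666995
```

Emit:
{"fn": "carry_out", "kwargs": {
  "moves": [
    {"jaw": 0.5, "dx": 0, "dy": 0, "dz": 0, "turn": 0},
    {"jaw": 0.4, "dx": 0, "dy": 0, "dz": 0, "turn": 0},
    {"jaw": 0.2, "dx": 0, "dy": 0, "dz": 0, "turn": 0},
    {"jaw": 0, "dx": 0, "dy": 0, "dz": 0, "turn": 0},
    {"jaw": 0, "dx": 0, "dy": 0, "dz": 0, "turn": 0},
    {"jaw": 0, "dx": 0, "dy": 0, "dz": -0.5, "turn": 0},
    {"jaw": 0, "dx": 0, "dy": 0, "dz": -0.9, "turn": 0},
    {"jaw": 0, "dx": 0, "dy": 0, "dz": -1, "turn": 0},
    {"jaw": 0, "dx": 0, "dy": 0, "dz": -1, "turn": 0},
    {"jaw": 0, "dx": 0, "dy": 0, "dz": -1, "turn": 0},
    {"jaw": 0, "dx": 1, "dy": 0, "dz": -1, "turn": 0},
    {"jaw": 0, "dx": 1, "dy": 0, "dz": -1, "turn": 0},
    {"jaw": 0, "dx": 1, "dy": 0, "dz": 0, "turn": 0},
    {"jaw": 0, "dx": 1, "dy": 0, "dz": 0, "turn": 0},
    {"jaw": 0, "dx": 0, "dy": 1, "dz": 0, "turn": 0},
    {"jaw": 0, "dx": 0, "dy": 1, "dz": 0, "turn": 0},
    {"jaw": 0, "dx": 0, "dy": 1, "dz": 0, "turn": 0},
    {"jaw": 0, "dx": 0, "dy": 1, "dz": 0, "turn": 0},
    {"jaw": 0, "dx": 0, "dy": 0, "dz": 0, "turn": 0}
  ]
}}

```text
time: 44.4
eef_pos: [460.2, 433.4, 210.4]
orientation: [-0.023, 1.0, 0.0, 0.0]
wrist_force: [0.5, -0.4, 0.1]
width: 85.4
gripper_force: 0.0
```

Run:
```python
from h import *
f=grab_frame("top");g=grab_frame("side")
L=dict(soap=(552.5,168,-6.5),brush=(569.5,48,6.4),reel=(565.5,316.7,2.3));H=dict(soap=24,brush=20,reel=24)
for t in L:
  a=np.radians(L[t][2]);r=np.array([[np.cos(a),np.sin(a)],[-np.sin(a),np.cos(a)]])
  for im,n in((f,"top"),(g,"side")):
    for q in masks_of(im,"old_"+t)[:5]:
      c,s,ang=rect(im,q["pixels"],H[t]);v=r@(c-np.array(L[t][:2]))
      print(t,n,round(q["score"],2),np.round(v,1),s,ang)
a=cv2.resize(f["image"][160:290,150:320],(510,390));b=cv2.resize(g["image"][230:430,190:420],(460,400))
cv2.imwrite("pics/end.png",cv2.hconcat([cv2.resize(a,(390,300)),cv2.resize(b,(400,300))])[:,:,::-1])
```

```text
soap top 0.72 [-55.3  -2.5] [49.8 79. ] 83.5
brush top 0.68 [-52.5 274.5] [34.2 27.4] 79.4
brush top 0.58 [-53.    0.7] [79.4 27.4] 6.4
reel top 0.47 [-79.1   1.3] [28.4 33.4] 0.6
reel side 0.49 [-83.3 -10.6] [ 9.4 15.6] 49.5
```

View pics/end.png

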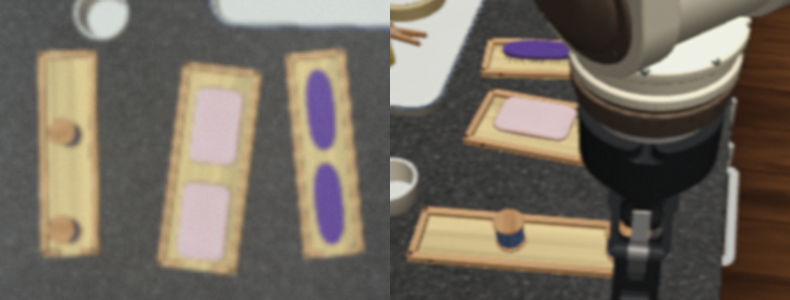

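All six pieces sit in their lanes as required: the old ones at the front, the new ones behind, and the reels upright. In the crop, the reels are at (65,132) and (63,230), the soaps at (216,125) and (204,222), and the brushes at (320,110) and (328,203).

```bash
python3 -c "
from station import *
print(sign_off())"
```

```text
the job is handed in; nothing more can be done
None
```

I put all the new stock away behind the older pieces and handed the job in at about 45 s of the 112 s; the last picture showed every piece in its lane, but sign-off returned no verdict.

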